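# Refit the top roller of a relief press by way of a V-block

### The job

Put the cleaned steel top roller back into the small relief press. Lift it out of the drying board, lay it down lengthwise in the wooden V-block without letting it drop or topple, and let go so that you can change from a grip at its end to a grip across the barrel; then lower it gently into the two open bearing slots of the press, fully home, with its gear on the same side as the lower roller's gear. Leave everything else where it is.

Things in the scene. Friction and masses are not known exactly. Their poses are not given: they have to be found in the camera images.
- roller: The press's top roller: bare steel barrel 28 mm in diameter, 120 mm long, on a 12 mm shaft, 188 mm over all, 0.3 to 0.6 kg. Origin on its axis at the middle of the barrel (centre of mass within 10 mm, gearwards). z axis along the roller towards the plain shaft end; the gear is at the -z end. At the start it stands gear down in the drying board, its top 208 mm above the table.
- roller_plain_end (a point): Tip of the plain shaft end, which stands 32 mm out of the barrel: on the axis, 92 mm from the roller's origin. On top at the start.
- roller_gear_end (a point): Tip of the other end, on the axis, 96 mm from the roller's origin. From the barrel: 16 mm of bare shaft (60 to 76 mm from the origin), a spur gear 40 mm across and 10 mm thick, a 10 mm stub. At the start the gear's face rests on the drying board and the stub is in a hole.
- rack: Drying board, fixed: a wooden board 250 mm along its y axis, 80 mm wide, 30 mm thick, with three 16 mm holes 85 mm apart along its y axis in which rollers stand upright. Origin under its centre.
- cradle: V-block, fixed: wooden cradle of two upright boards 14 mm thick (x), 100 mm wide (y), 75 mm high, centred at x = -40 and +40 mm, each with a 90 degree V notch 50 mm wide and 25 mm deep, on a base 110 x 100 x 15 mm. The 66 mm between them is open down to the base. A roller laid in both notches lies along x, either way round. Origin under its base's centre.
- cradle_seat (a point): Where the middle of the roller's axis is when it lies centred in the V-block: 70 mm above the table.
- press: Small relief press, fixed: two white steel side frames 10 mm thick, 128 mm apart inside (across y), top edges 155 mm above the table, each with a bearing slot open at the top: 15 mm wide, floor 129 mm high, mouth widened at 45 degrees to 31 mm. A flat bed, top 115 mm high, runs between them along x. Crank outside the +y frame, below the bed's level. Origin under its centre.
- press_seat (a point): Where the roller's origin is when it is home: 135 mm above the press's origin. It then lies along the press's y axis, barrel between the frames (4 mm to spare at either end), shafts on the slot floors, gear outside the -y frame above the lower gear (the teeth do not interfere).
- press_gear_side (a point): Centre of the lower roller's gear, outside the press's -y side frame: it marks the side where the top roller's gear belongs.
- sleeve_fat: Bystander: short fat black rubber hand-roller sleeve, 42 mm in diameter, 75 mm long with a 10 mm steel pin, standing in the drying board; origin at the bottom of the rubber.
- sleeve_slim: Bystander: slimmer black rubber sleeve, 30 mm in diameter, 95 mm long with a 10 mm pin, standing in the drying board (top of the pin 137 mm above the table); origin at the bottom of the rubber.
- lino_block: Bystander: cut piece of grey lino, 75 x 90 x 5 mm, lying on the far part of the press bed, its near edge at least 78 mm from the roller's axis; origin under its centre.
- brayer: Bystander: hand roller with red handle, about 180 x 105 x 45 mm, lying on the table; origin on the table under its middle.
- ink_tube_a: Bystander: ink tube with white cap, about 130 x 44 x 22 mm.
- ink_tube_b: Bystander: ink tube with black cap, about 130 x 44 x 22 mm.
- burin: Bystander: small graver with a mushroom-shaped wooden handle, about 130 mm long, 34 mm high.
- bridge: Bystander: the press's pressure bridge, a white bar 158 x 30 x 16 mm with two upright screws, 41 mm high in all, taken off and left on the table.
- palette_knife: Bystander: palette knife, 200 mm long, lying flat.
Not all that is in view belongs to the job. Leave any blue look-alike of the cradle alone. Leave any yellow look-alike of the roller alone.

How it is judged:
By the outcome, as a careful person would: the job done as asked, in the order asked, and still so for the second after the job is handed in, with the robot touching nothing.
It also fails if it takes over 69 s, if anything falls off the work surface, if the arm or the gripper's body presses on something with over 40 N, if the wrist force passes 120 N, or if a joint passes its speed limit or range.

### The arm

A 6-joint arm with a two-finger parallel gripper is mounted at the origin on the work surface. World frame = base frame: x ahead of the robot, y to its left, z up, the work surface at z = 0. Lengths are in m, angles in rad, forces in N, time in s.
With the tool pointing down it reaches from about 0.35 to 0.775 m from the base axis. Payload 7.3 kg.
Tool frame: the origin (TCP) lies on the centre line of the jaws, within the pads' length; the fingertips stand 17 mm ahead of it and the grasp point (between the pads) lies 2 mm behind it (robot.tcp_to_tips is the distance from the TCP to the fingertips, in m); z points along the fingers, y is the line along which they close (so a half turn about z gives the same grasp; the last joint's range is limited). The gripper opens to 92 mm and grips with 3 to 60 N. Pads are 19 mm wide; open, the fingers measure 130 mm over their backs; the gripper's body (75 mm by 190 mm) begins 47 mm behind the grasp point.
Start: joints at [1.115, 0.342, 1.524, -0, 1.275, -0.146], TCP at [0.16, 0.5, 0.244] pointing down, gripper open.
Joint ranges: [-2.53, 2.53], [-0.77, 2.02], [0.04, 2.7], [-1, 4.14], [0.28, 2.66], [-3.11, 3.11]. Speed limits (rad/s): [2.57, 2.57, 3.14, 3.14, 3.14, 3.14].

### API

Orientations are given as [roll, pitch, yaw] about the fixed x, y, z axes, in that order (R = Rz(yaw) Ry(pitch) Rx(roll)).
In Python, from cell import robot gives the robot as it stands. The module is installed in compiled form; this text tells all that it offers.
- The arm moves only by the tool carry_out, never from a script. Its argument "commands" is a list of rows, each a list of 3 entries, a list of its own where there are three numbers: the shift along the tool's x, y, z in m, then the turn about the tool's z in rad, then the opening, from 0 (shut) to 1 (fully open). In form: [[[dx, dy, dz], yaw, claw], ...]. A call has 1 to 20 rows; each row shifts and turns the commanded pose from where the row before left it, along the tool's axes as they then stand; what a row does not reach is not made up. A row lasts 1/8 s, in which the tool goes at most 62.5 mm and 10.7 degrees, less where a joint would pass 70% of its speed; a pose out of reach is approached as far as the arm can. A call is refused whole if a number of a shift passes 0.0625 or a number of a turn 0.188, either way. A call with a gripper value outside its range is refused whole. The fingers move at their own pace and stop on an object; "newtons" is the grip in N (left out, the last holds). Time passes only in rows, so rows that do not move let the fingers close. It gives the time, the measured TCP pose, the force, the opening and the grip force at its end, in the units of the state.
- robot.observe(): the state, without advancing time (a new reading comes with each control period).
- robot.read_camera(name): name is "scene" or "top" or "wrist"; returns a dict with "pixels" (420x560x3 uint8, red, green, blue), "fx", "fy", "cx", "cy" (pixels), "view" (4x4, takes a point from world to camera coordinates); the wrist camera has in their place "T_tool_cam" (4x4, takes a point from camera to tool coordinates, whose origin is the TCP and whose axes are the flange's). Camera axes: x right, y up, looking along -z (the intrinsics and any distortion apply to the point x, -y, -z); pixel columns grow to the right and rows downward; lengths in m; the calibration is good to about 2 mm. A picture is of the moment at which its call begins: read the wrist's pose just before it. There is no depth.
- robot.hand_in(): hands the job in; it is judged then, once.
Trained networks look in a picture, given as the dict that the camera call returned (one of the last four; its "shot" number tells which), for a name from the list of things; names that differ only in an ending like _2 or _b are one class to them, and where a whole thing is asked for, a point or a joint stands for the part that bears it (a point fixed in the world has none). Each returns a list of dicts, best first, with "p" (0 to 1); they miss things now and then, are a little off and sometimes report something else, mostly with a low value. They report only what shows in the picture. A call takes as long as a camera call. They do not tell look-alikes from the thing itself.
- robot.find_in(picture, name): "at" ([column, row] in pixels, amid what is visible of it).
- robot.tip_of(picture, name): "at" ([column, row] in pixels: a listed point, or the origin of a listed thing).
The state is a dict: "time": time; "qpos": joint angles; "qvel": joint speeds; "joint_efforts": joint torques, N m; "tool_pos": TCP position; "tool_rot": TCP orientation; "contact_force": force on the tool from outside, world axes, zero at the start; "torque": the same for the moment, N m; "opening": finger opening in m; "grip_force": force on a finger pad.
Only numpy, scipy, OpenCV 4.12 (cv2) and the standard library are available. Lean on these libraries where they do the work, as an engineer would, in place of code of your own. Each camera call takes 0.05 s, during which the arm holds its last target. There are 200 camera calls.

## Working session

There is one attempt and no reset: what is moved stays moved. The work goes in short steps, Python scripts to look and compute and a tool call to move; the robot and the scene stay as the last step left them, time stands still between calls to the robot, and variables do not carry over. Pictures are saved under pics/ and viewed, at most 10 in all, crops included, and the job is handed in when it is done.

Besides the shell and the picture viewer there is one more tool, called as name(argument=value, ...) on one line, values as JSON. carry_out: Moves the arm, as the interface text tells. Its arguments: {"type":"object","properties":{"commands":{"type":"array"},"newtons":{"type":"number"}},"required":["commands"]}

```bash
mkdir -p pics
cat > h.py <<'E'
from cell import robot
import numpy as np, cv2
def ray(pic,px):
    d=np.array([(px[0]-pic['cx'])/pic['fx'],-(px[1]-pic['cy'])/pic['fy'],-1.])
    V=np.array(pic['view']);R=V[:3,:3];c=-R.T@V[:3,3]
    return c,R.T@d/np.linalg.norm(d)
def onz(pic,px,z):
    c,d=ray(pic,px);return c+d*(z-c[2])/d[2]
def proj(pic,p):
    V=np.array(pic['view']);q=V[:3,:3]@np.array(p)+V[:3,3]
    return [pic['cx']-pic['fx']*q[0]/q[2],pic['cy']+pic['fy']*q[1]/q[2]]
def tri(rs):
    A=np.zeros((3,3));b=np.zeros(3)
    for c,d in rs:
        P=np.eye(3)-np.outer(d,d);A+=P;b+=P@c
    return np.linalg.solve(A,b)
def save(pic,n): cv2.imwrite('pics/'+n+'.png',cv2.cvtColor(pic['pixels'],cv2.COLOR_RGB2BGR))
E
python3 - <<'E'
from h import *
np.set_printoptions(precision=3,suppress=True)
s=robot.observe();print(s['time'],s['tool_pos'],s['tool_rot'],s['opening'],s['contact_force'])
P={n:robot.read_camera(n) for n in('top','scene')}
for n in P:
    save(P[n],n);print(n,{k:v for k,v in P[n].items() if k!='pixels'})
for nm in ['roller','roller_plain_end','roller_gear_end','rack','cradle','cradle_seat','press','press_seat','press_gear_side','sleeve_fat','sleeve_slim']:
    for n in P: print(nm,n,[(np.round(r['at']).tolist(),round(r['p'],2)) for r in robot.tip_of(P[n],nm)[:3]])
E
```

```text
0.0 [0.16  0.5   0.243] [-3.14  -0.     2.832] 0.09153853562127277 [-0.6    0.46   1.162]
top {'fx': 483.4242155096297, 'fy': 483.4242155096297, 'cx': 272.5376026178721, 'cy': 205.6379353977037, 'view': array([[ 0.004, -1.   ,  0.025, -0.016],
       [ 0.999,  0.005,  0.051, -0.559],
       [-0.052,  0.025,  0.998, -1.258],
       [ 0.   ,  0.   ,  0.   ,  1.   ]]), 'shot': 1}
scene {'fx': 477.3936844429847, 'fy': 477.3936844429847, 'cx': 279.927918714476, 'cy': 216.37480233606954, 'view': array([[-0.611,  0.791,  0.003,  0.349],
       [-0.487, -0.379,  0.787,  0.163],
       [ 0.624,  0.48 ,  0.617, -1.821],
       [ 0.   ,  0.   ,  0.   ,  1.   ]]), 'shot': 2}
roller top [([106.0, 122.0], 0.83), ([180.0, 136.0], 0.62), ([132.0, 174.0], 0.59)]
roller scene [([366.0, 291.0], 0.92), ([370.0, 339.0], 0.76)]
roller_plain_end top [([93.0, 113.0], 0.84), ([123.0, 168.0], 0.69)]
roller_plain_end scene [([370.0, 312.0], 0.95), ([376.0, 261.0], 0.83)]
roller_gear_end top [([141.0, 176.0], 0.92), ([118.0, 133.0], 0.9), ([423.0, 232.0], 0.32)]
roller_gear_end scene [([367.0, 315.0], 0.92), ([
[... 176 characters left out ...]
26.0, 231.0], 0.53)]
cradle scene [([410.0, 248.0], 0.97), ([306.0, 251.0], 0.72)]
cradle_seat top [([140.0, 307.0], 0.91), ([250.0, 227.0], 0.74), ([403.0, 172.0], 0.74)]
cradle_seat scene [([413.0, 233.0], 0.89), ([305.0, 229.0], 0.77)]
press top []
press scene [([218.0, 208.0], 0.86), ([308.0, 229.0], 0.72), ([259.0, 307.0], 0.27)]
press_seat top [([396.0, 220.0], 0.93)]
press_seat scene [([214.0, 174.0], 0.77)]
press_gear_side top [([430.0, 229.0], 0.69)]
press_gear_side scene [([203.0, 175.0], 0.88)]
sleeve_fat top [([132.0, 210.0], 0.55)]
sleeve_fat scene [([389.0, 296.0], 0.82)]
sleeve_slim top [([124.0, 244.0], 0.48), ([134.0, 210.0], 0.28)]
sleeve_slim scene [([406.0, 281.0], 0.82)]
```

View pics/top.png

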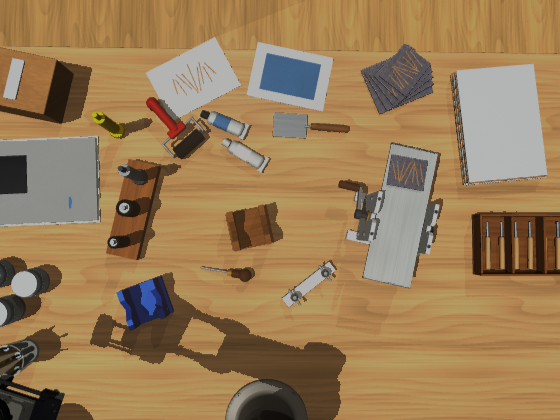

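View pics/scene.png

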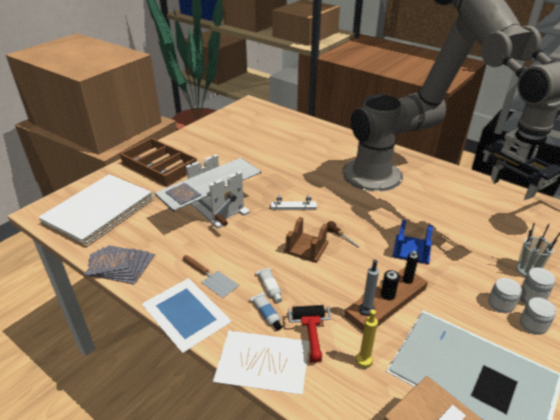

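The top picture shows the roller standing in the rack's far hole, with its top near (124,168). The sleeves are at (132,210) and (120,243), and the yellow look-alike is at (107,125). The brown cradle is at (250,228) and the blue decoy at (147,302). The press is near (400,215), with its gear side on the right near (432,228) and the crank on the left. Next I'll zoom in for axis directions.

Run:
```python
from h import *
np.set_printoptions(precision=3,suppress=True)
P={n:cv2.imread(f'pics/{n}.png') for n in('top','scene')}
def crop(n,x,y,w,h): return cv2.resize(P[n][y:y+h,x:x+w],(400,300),interpolation=cv2.INTER_CUBIC)
m=np.vstack([np.hstack([crop('top',215,195,80,60),crop('top',340,165,112,84)]),np.hstack([crop('scene',270,205,80,60),crop('scene',165,145,112,84)])])
cv2.imwrite('pics/m.png',m)
T=robot.read_camera('top');S=robot.read_camera('scene')
def t(name,a,b,):
    r=tri([ray(T,a),ray(S,b)]);print(name,r,'err',np.subtract(proj(T,r),a),np.subtract(proj(S,r),b))
t('plain',[123,168],[376,261]);t('gear_end',[141,176],[367,315]);t('cradle',[250,229],[306,251]);t('cseat',[250,227],[305,229]);t('pseat',[396,220],[214,174]);t('pgear',[430,229],[203,175])
for n,p in(('top',T),('scene',S)):
  for nm in ['roller_plain_end','cradle_seat','press_seat','press_gear_side','rack','sleeve_fat','sleeve_slim','roller_gear_end']:
    print(n,nm,[(np.round(r['at'],1).tolist(),round(r['p'],2)) for r in robot.tip_of(p,nm)[:3]])
print('plain@.208',onz(T,[123,168],.208))
```

```text
plain [0.63  0.33  0.204] err [-1.871  0.994] [-1.956  0.096]
gear_end [0.634 0.334 0.016] err [-0.943  0.528] [-1.071  0.02 ]
cradle [ 0.498  0.046 -0.016] err [-0.067  0.045] [-0.069 -0.002]
cseat [0.503 0.044 0.076] err [ 0.267 -0.181] [0.267 0.008]
pseat [ 0.522 -0.306  0.142] err [ 0.958 -0.707] [0.85  0.163]
pgear [ 0.496 -0.4    0.09 ] err [-1.653  1.167] [-1.407 -0.321]
top roller_plain_end [([94.0, 111.9], 0.84), ([120.5, 169.6], 0.68), ([132.1, 210.2], 0.68)]
top cradle_seat [([247.7, 231.3], 0.93), ([137.7, 305.2], 0.6)]
top press_seat [([398.1, 221.2], 0.67), ([249.6, 158.0], 0.41)]
top press_gear_side [([426.1, 232.6], 0.56), ([138.7, 175.3], 0.44)]
top rack [([135.6, 207.9], 0.58)]
top sleeve_fat [([131.8, 207.8], 0.54), ([251.0, 157.1], 0.49)]
top sleeve_slim [([122.1, 246.5], 0.66)]
top roller_gear_end [([140.7, 174.4], 0.83), ([117.8, 131.3], 0.65)]
scene roller_plain_end [([375.4, 262.3], 0.86), ([371.6, 310.6], 0.77), ([214.2, 209.6], 0.44)]
scene cradle_seat [([306.3, 231.8], 0.89), ([413.6, 233.8], 0.89)]
scene press_seat [([213.9, 172.8], 0.75)]
scene press_gear_side [([202.7, 173.7], 0.71)]
scene rack [([384.8, 300.9], 0.76)]
scene sleeve_fat [([387.5, 289.3], 0.69)]
scene sleeve_slim [([407.4, 278.9], 0.55), ([204.6, 273.2], 0.42)]
scene roller_gear_end [([369.1, 314.6], 0.9), ([362.6, 361.3], 0.69), ([306.2, 228.3], 0.51)]
plain@.208 [0.632 0.325 0.208]
```

View pics/m.png

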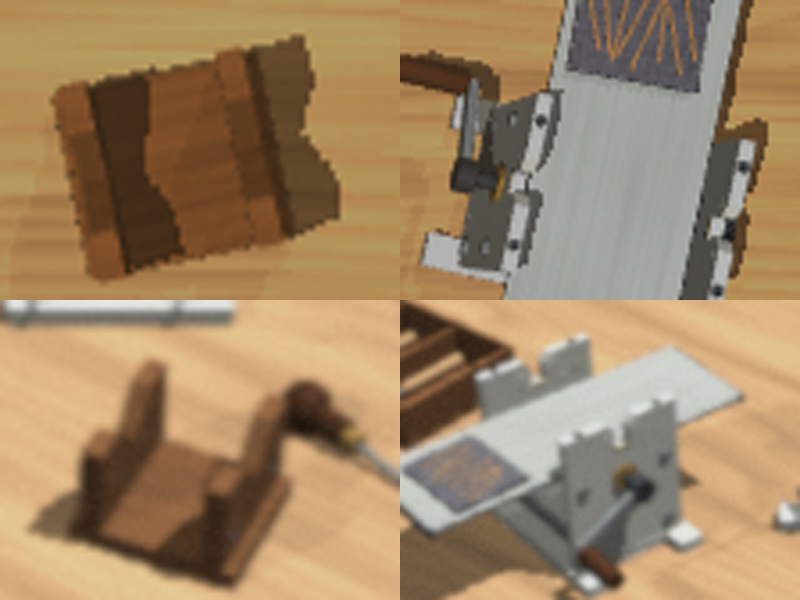

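The crops show the cradle's boards on the left and right of the top view: left (73,88)–(109,277), right (231,50)–(275,242). Its x axis therefore runs almost along world y. The press slots are at about (522,183) for +y and (730,230) for −y, and there is a lower gear on the right side.

Run:
```python
from h import *
np.set_printoptions(precision=4,suppress=True)
T=robot.read_camera('top')
c=lambda u,v:onz(T,[u/5+215,v/5+195],.075)
a,b,d,e=c(73,88),c(109,277),c(231,50),c(275,242)
print('left',a,b,'right',d,e,'centre',(a+b+d+e)/4)
L=(a+b)/2;R=(d+e)/2;print('sep',np.linalg.norm(L-R),'ang of L-R',np.degrees(np.arctan2(*(L-R)[[1,0]])),'board ang',np.degrees(np.arctan2(*(a-b)[[1,0]])),np.degrees(np.arctan2(*(d-e)[[1,0]])))
p=lambda u,v,z:onz(T,[(u-400)/3.571+340,v/3.571+165],z)
l=p(530,185,.155);r=p(737,230,.155);print('slots',l,r,np.linalg.norm(l-r),(l+r)/2,np.degrees(np.arctan2(*(l-r)[[1,0]])))
B=[onz(T,q,.115) for q in([390,144],[439,152],[410,287],[363,279])]
print('bed',np.mean(B,0),[np.degrees(np.arctan2(*(B[i]-B[j])[[1,0]])) for i,j in((0,3),(1,2),(0,1),(3,2))])
W=robot.read_camera('wrist');print({k:v for k,v in W.items() if k!='pixels'})
```

```text
left [0.5384 0.0956 0.075 ] [0.4443 0.0769 0.075 ] right [0.5578 0.0167 0.075 ] [ 0.4619 -0.0058  0.075 ] centre [0.5006 0.0459 0.075 ]
sep 0.08286577451908743 ang of L-R 102.9313666453221 board ang 11.232359195631174 13.176282827970264
slots [ 0.5272 -0.2542  0.155 ] [ 0.4981 -0.3913  0.155 ] 0.1401537067935715 [ 0.5127 -0.3227  0.155 ] 78.03185011522108
bed [ 0.5331 -0.3233  0.115 ] [np.float64(-11.754556553282516), np.float64(-12.890532778963264), np.float64(81.16722773746567), np.float64(80.51431991068138)]
{'fx': 373.0823165899499, 'fy': 373.0823165899499, 'cx': 276.2227195821919, 'cy': 208.10852246808008, 'T_tool_cam': array([[-0.0003,  0.9618,  0.2738,  0.0723],
       [ 1.    ,  0.    ,  0.0008,  0.0011],
       [ 0.0008,  0.2738, -0.9618, -0.1416],
       [ 0.    ,  0.    ,  0.    ,  1.    ]]), 'shot': 6}
```

carry_out(commands=[[[0, 0, -0.01], 0.174, 0.45], [[0, 0, -0.01], 0.174, 0.45], [[0, 0, -0.01], 0.174, 0.45], [[0, 0, -0.01], 0.174, 0.45], [[0, 0, -0.01], 0.174, 0.45], [[0, 0, -0.01], 0.174, 0.45], [[-0.0266, 0.041, 0], 0, 0.45], [[-0.0266, 0.041, 0], 0, 0.45], [[-0.0266, 0.041, 0], 0, 0.45], [[-0.0266, 0.041, 0], 0, 0.45], [[-0.0266, 0.041, 0], 0, 0.45], [[-0.0266, 0.041, 0], 0, 0.45], [[-0.0266, 0.041, 0], 0, 0.45], [[-0.0266, 0.041, 0], 0, 0.45], [[-0.0266, 0.041, 0], 0, 0.45], [[-0.0266, 0.041, 0], 0, 0.45]])

```text
time: 4.2
tool_pos: [0.6191, 0.3278, 0.3037]
tool_rot: [3.142, -0.0, 1.788]
contact_force: [0.7, 0.2, -0.3]
opening: 0.0412
grip_force: 0.0
```

```bash
cat >> h.py <<'E'
from scipy.spatial.transform import Rotation as Ro
def wrist():
    s=robot.observe();W=robot.read_camera('wrist')
    M=np.eye(4);M[:3,:3]=Ro.from_euler('xyz',s['tool_rot']).as_matrix();M[:3,3]=s['tool_pos']
    W['view']=np.linalg.inv(M@np.array(W['T_tool_cam']));return s,W
def totool(s,p):  # world point -> shift in tool axes
    return Ro.from_euler('xyz',s['tool_rot']).as_matrix().T@(np.array(p)-s['tool_pos'])
E
python3 - <<'E'
from h import *
np.set_printoptions(precision=4,suppress=True)
s,W=wrist();print(s['time'],s['tool_pos'],s['tool_rot'],s['qpos'],s['opening'])
save(W,'w1')
for nm in ['roller_plain_end','roller']:
  for r in robot.tip_of(W,nm)[:3]: print(nm,r, onz(W,r['at'],.208))
print('TCP proj',proj(W,s['tool_pos']))
E
```

```text
4.2 [0.6191 0.3278 0.3037] [ 3.1415 -0.0002  1.7878] [0.3776 0.6695 0.8187 0.0002 1.6532 0.1607] 0.041184316168823065
roller_plain_end {'at': [295.4, 218.4], 'p': 0.94} [0.6335 0.3301 0.208 ]
roller_plain_end {'at': [492.8, 155.6], 'p': 0.66} [0.7465 0.3978 0.208 ]
roller {'at': [435.9, 142.3], 'p': 0.57} [0.7084 0.398  0.208 ]
TCP proj [np.float64(272.20471596926774), np.float64(284.9202369067)]
```

View pics/w1.png

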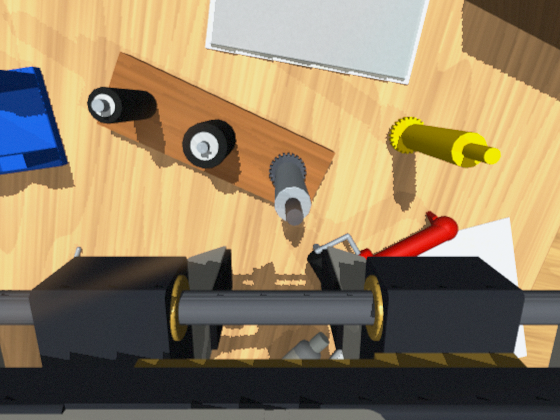

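The wrist view shows the roller's plain end at about (294,217), between the finger directions. The yellow decoy at (480,155) is well clear. Next I'll descend and grip.

carry_out(commands=[[[-0.0008, 0.0136, 0.02], 0, 0.45], [[0, 0, 0.025], 0, 0.45], [[0, 0, 0.025], 0, 0.45], [[0, 0, 0.02], 0, 0.45], [[0, 0, 0.0175], 0, 0.45], [[0, 0, 0], 0, 0.3], [[0, 0, 0], 0, 0.15], [[0, 0, 0], 0, 0.05], [[0, 0, 0], 0, 0], [[0, 0, 0], 0, 0], [[0, 0, 0], 0, 0]], newtons=30)

```text
time: 5.72
tool_pos: [0.6313, 0.3308, 0.1972]
tool_rot: [3.14, -0.0, 1.788]
contact_force: [-1.8, -0.9, 5.9]
opening: 0.0112
grip_force: 30.0
```

carry_out(commands=[[[0, 0, -0.004], 0, 0], [[0, 0, -0.012], 0, 0], [[0, 0, -0.016], 0, 0], [[0, 0, -0.016], 0, 0], [[0, 0, -0.012], 0, 0], [[0, 0, 0], 0, 0], [[0, 0, 0], 0, 0]])

```text
time: 6.6
tool_pos: [0.6309, 0.3306, 0.2556]
tool_rot: [-3.14, 0.0, 1.788]
contact_force: [-1.5, -0.4, -4.9]
opening: 0.0114
grip_force: 30.0
```

Run:
```python
from h import *
np.set_printoptions(precision=4,suppress=True)
s,W=wrist();print(s['time'],s['tool_pos'],s['contact_force'],s['torque'],s['opening'],s['grip_force'])
S=robot.read_camera('scene')
m=np.hstack([cv2.resize(W['pixels'],(400,300)),cv2.resize(S['pixels'][200:350,280:480],(400,300))])
cv2.imwrite('pics/g.png',m[:,:,::-1])
```

```text
6.6 [0.6309 0.3306 0.2556] [-1.4745 -0.4422 -4.8959] [-0.1353  0.0363  0.0027] 0.01138103121092707 29.998477399349213
```

View pics/g.png

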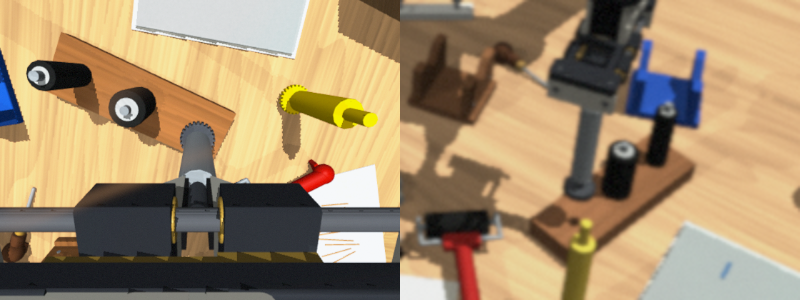

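The wrist and scene crops show the roller lifted upright from the rack and held by its plain end, with the sleeves and yellow decoy untouched. It weighs about 5 N. Next I'll carry it to the cradle's −y side.

carry_out(commands=[[[-0.007, -0.004, -0.006], 0, 0], [[-0.0134, -0.0079, -0.006], 0, 0], [[-0.0268, -0.0157, -0.006], 0, 0], [[-0.0268, -0.0157, -0.006], 0, 0], [[-0.0268, -0.0157, -0.006], 0, 0], [[-0.0268, -0.0157, -0.006], 0, 0], [[-0.0268, -0.0157, -0.006], 0, 0], [[-0.0268, -0.0157, -0.006], 0, 0], [[-0.0268, -0.0157, 0], 0, 0], [[-0.0268, -0.0157, 0], 0, 0], [[-0.0268, -0.0157, 0], 0, 0], [[-0.0268, -0.0157, 0], 0, 0], [[-0.0268, -0.0157, 0], 0, 0], [[-0.0064, -0.0042, 0], 0, 0], [[0, 0, 0], 0, 0], [[0, 0, 0], 0, 0]], newtons=28)

```text
time: 8.7
tool_pos: [0.516, -0.0235, 0.3045]
tool_rot: [3.141, -0.0, 1.788]
contact_force: [0.1, 0.0, -5.3]
opening: 0.011
grip_force: 28.0
```

Run:
```python
from h import *
np.set_printoptions(precision=4,suppress=True)
s,W=wrist();print(s['time'],s['tool_pos'],s['contact_force'],s['opening'])
S=robot.read_camera('scene');T=robot.read_camera('top')
m=np.hstack([cv2.resize(T['pixels'][165:285,200:360],(400,300)),cv2.resize(S['pixels'][130:280,230:430],(400,300))])
m=np.vstack([m,np.hstack([cv2.resize(W['pixels'],(400,300)),m[:,:400]*0])])
cv2.imwrite('pics/c.png',m[:,:,::-1])
for n,p in(('w',W),('s',S),('t',T)):
  for nm,z in(('cradle_seat',.07),('roller_gear_end',s['tool_pos'][2]-.177)):
    print(n,nm,[(r['at'],round(r['p'],2),onz(p,r['at'],z)[:2]) for r in robot.tip_of(p,nm)[:2]])
```

```text
8.7 [ 0.516  -0.0235  0.3045] [ 0.1102  0.0408 -5.2582] 0.011037269873977467
w cradle_seat [([279.5, 105.9], 0.59, array([0.506, 0.046]))]
w roller_gear_end [([278.3, 187.9], 0.85, array([ 0.5193, -0.0213]))]
s cradle_seat [([307.6, 230.2], 0.67, array([0.4973, 0.0485]))]
s roller_gear_end [([362.4, 361.8], 0.88, array([0.8413, 0.4292])), ([283.3, 207.7], 0.61, array([ 0.5135, -0.0321]))]
t cradle_seat [([249.6, 225.8], 0.7, array([0.5057, 0.0455])), ([139.7, 306.9], 0.57, array([0.3041, 0.3159]))]
t roller_gear_end [([114.3, 130.6], 0.69, array([0.7319, 0.3699]))]
```

View pics/c.png

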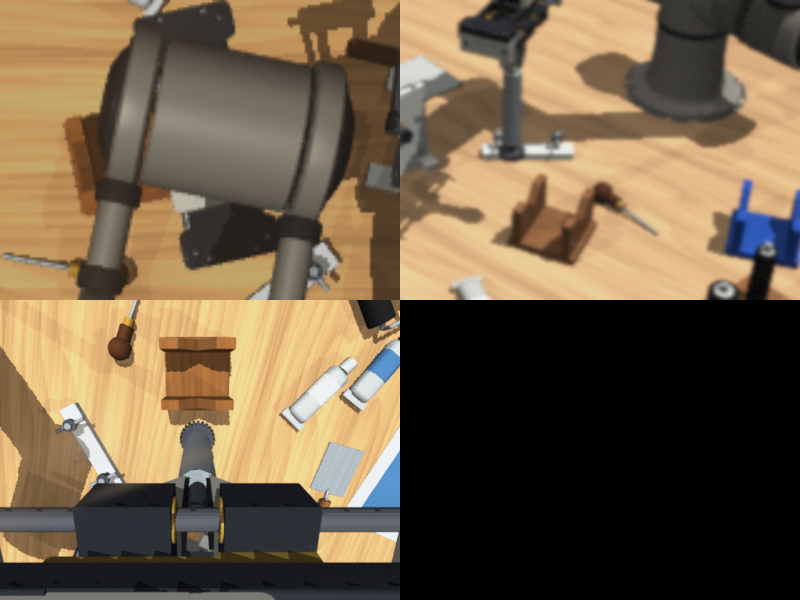

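The wrist view shows the cradle boards square to the tool, with the roller centred on them (column ≈276) and its gear just outside the near board. Next I'll descend and begin tilting against the near board.

carry_out(commands=[[[0, 0, 0.01], 0, 0], [[0, 0, 0.018], 0, 0], [[0, 0, 0.02], 0, 0], [[0, 0, 0.02], 0, 0], [[0, 0, 0.02], 0, 0], [[0, 0, 0.016], 0, 0], [[0, 0, 0.01], 0, 0], [[0, 0, 0.002], 0, 0], [[0.006, 0, 0], 0, 0], [[0.006, 0, 0], 0, 0], [[0.006, 0, 0], 0, 0], [[0.006, 0, 0], 0, 0], [[0.006, 0, 0], 0, 0], [[0, 0, 0], 0, 0]], newtons=24)

```text
time: 10.9
tool_pos: [0.5095, 0.0057, 0.1883]
tool_rot: [3.141, -0.0, 1.788]
contact_force: [0.8, -1.3, -3.8]
opening: 0.0113
grip_force: 24.0
```

carry_out(commands=[[[0.007, 0, 0], 0, 0], [[0.007, 0, -0.0005], 0, 0], [[0.008, 0, -0.0005], 0, 0], [[0.008, 0, 0], 0, 0], [[0.008, 0, 0], 0, 0], [[0.009, 0, 0], 0, 0], [[0.009, 0, 0], 0, 0], [[0, 0, 0], 0, 0]])

```text
time: 11.9
tool_pos: [0.4974, 0.0609, 0.1895]
tool_rot: [3.141, -0.001, 1.789]
contact_force: [0.5, -1.7, -1.6]
opening: 0.011
grip_force: 24.0
```

Run:
```python
from h import *
np.set_printoptions(precision=4,suppress=True)
s,W=wrist();print(s['time'],s['tool_pos'],s['contact_force'],s['torque'],s['opening'])
S=robot.read_camera('scene')
m=np.hstack([cv2.resize(W['pixels'],(400,300)),cv2.resize(S['pixels'][160:280,240:400],(400,300))])
cv2.imwrite('pics/d.png',m[:,:,::-1])
```

```text
11.9 [0.4974 0.0609 0.1895] [ 0.5411 -1.6776 -1.6272] [-0.5157  0.0523 -0.0574] 0.010955502659986127
```

View pics/d.png

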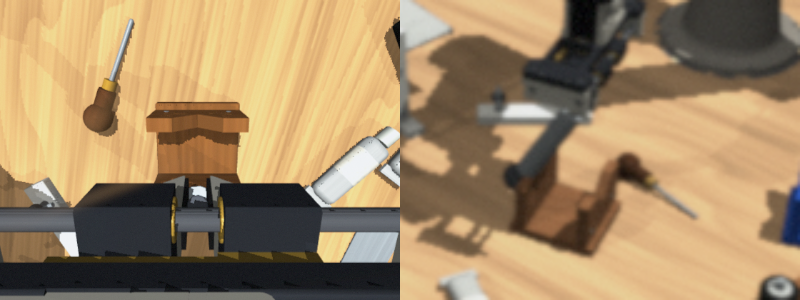

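The scene crop shows the roller leaning in the near notch with its gear outside the board. Next I'll continue along the arc.

carry_out(commands=[[[0.006, 0, 0.003], 0, 0], [[0.006, 0, 0.0035], 0, 0], [[0.0062, 0, 0.006], 0, 0], [[0.0058, 0, 0.0065], 0, 0], [[0.0054, 0, 0.0065], 0, 0], [[0.0058, 0, 0.007], 0, 0], [[0.0054, 0, 0.0072], 0, 0], [[0.005, 0, 0.0077], 0, 0], [[0.0044, 0, 0.0077], 0, 0], [[0.004, 0, 0.008], 0, 0], [[0.0035, 0, 0.008], 0, 0], [[0.003, 0, 0.0083], 0, 0], [[0.0025, 0, 0.0083], 0, 0], [[0, 0, 0], 0, 0]])

```text
time: 13.75
tool_pos: [0.4835, 0.1217, 0.1008]
tool_rot: [-3.14, -0.0, 1.788]
contact_force: [-0.7, 3.2, 0.9]
opening: 0.0108
grip_force: 24.0
```

carry_out(commands=[[[0.0018, 0, 0.008], 0, 0], [[0.0013, 0, 0.008], 0, 0], [[0.0008, 0, 0.006], 0, 0], [[0.0004, 0, 0.005], 0, 0], [[0, 0, 0.003], 0, 0], [[0, 0, 0], 0, 0]])

```text
time: 14.5
tool_pos: [0.4829, 0.1258, 0.0713]
tool_rot: [-3.141, -0.0, 1.788]
contact_force: [-0.8, 4.3, -0.4]
opening: 0.0108
grip_force: 24.0
```

Run:
```python
from h import *
np.set_printoptions(precision=4,suppress=True)
s,W=wrist();print(s['time'],s['tool_pos'],s['contact_force'],s['torque'],s['opening'])
S=robot.read_camera('scene')
m=np.hstack([cv2.resize(W['pixels'],(400,300)),cv2.resize(S['pixels'][160:280,240:400],(400,300))])
cv2.imwrite('pics/e.png',m[:,:,::-1])
```

```text
14.5 [0.4829 0.1258 0.0713] [-0.7918  4.271  -0.3668] [ 0.5     0.1679 -0.0239] 0.010832445491733463
```

View pics/e.png

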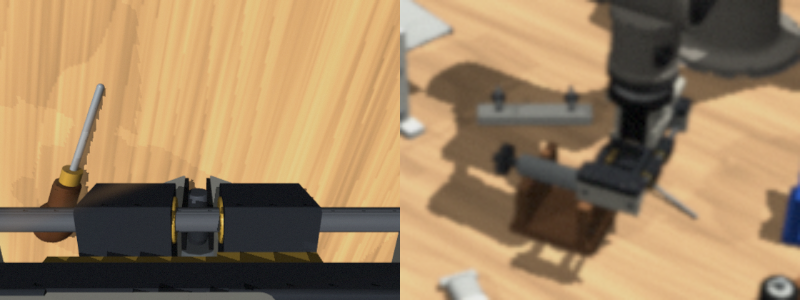

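The roller looks nearly level in the V-block, with the gear at upper left outside the −y board. I'll settle it the last few millimetres.

carry_out(commands=[[[0, 0, 0.001], 0, 0], [[0, 0, 0.001], 0, 0], [[0, 0, 0.0005], 0, 0], [[0, 0, 0], 0, 0]])

```text
time: 15.1
tool_pos: [0.4832, 0.1257, 0.0694]
tool_rot: [3.141, -0.0, 1.788]
contact_force: [-1.9, 4.7, 5.4]
opening: 0.0111
grip_force: 24.0
```

carry_out(commands=[[[0, 0, 0], 0, 0], [[0, 0, 0], 0, 0], [[0, 0, 0], 0, 0.15], [[0, 0, 0], 0, 0.2], [[0, 0, 0], 0, 0.3], [[0, 0, 0], 0, 0.45], [[0, 0, 0], 0, 0.5], [[0, 0, 0], 0, 0.5]], newtons=5)

```text
time: 16.1
tool_pos: [0.483, 0.1257, 0.069]
tool_rot: [3.142, -0.0, 1.788]
contact_force: [0.1, 0.1, 0.3]
opening: 0.0452
grip_force: 0.0
```

carry_out(commands=[[[0, 0, -0.01], 0, 0.5], [[0, 0, -0.025], 0, 0.5], [[0, 0, -0.03], 0, 0.5], [[0, 0, -0.03], 0, 0.5], [[0, 0, -0.025], 0, 0.5], [[0, 0, -0.01], 0, 0.5], [[0, 0, 0], 0, 0.5]])

```text
time: 16.98
tool_pos: [0.4831, 0.1257, 0.1994]
tool_rot: [3.14, 0.0, 1.788]
contact_force: [-0.2, -0.4, -0.4]
opening: 0.046
grip_force: 0.0
```

Run:
```python
from h import *
np.set_printoptions(precision=4,suppress=True)
s,W=wrist();print(s['time'],s['tool_pos'],s['contact_force'],s['opening'])
S=robot.read_camera('scene');T=robot.read_camera('top')
for n,p in(('w',W),('s',S),('t',T)):
  for nm in('roller','roller_gear_end','roller_plain_end','cradle_seat'):
    print(n,nm,[(r['at'],round(r['p'],2),onz(p,r['at'],.07)[:2]) for r in robot.tip_of(p,nm)[:2]])
```

```text
16.975 [0.4831 0.1257 0.1994] [-0.214  -0.3943 -0.3822] 0.046020316965550735
w roller []
w roller_gear_end []
w roller_plain_end [([279.3, 196.8], 0.93, array([0.4861, 0.1319]))]
w cradle_seat []
s roller [([304.9, 232.4], 0.91, array([0.5108, 0.0481])), ([370.4, 338.5], 0.61, array([0.7344, 0.3964]))]
s roller_gear_end [([360.7, 361.6], 0.76, array([0.8042, 0.4106])), ([276.7, 221.2], 0.69, array([ 0.5204, -0.0521]))]
s roller_plain_end [([372.0, 311.9], 0.75, array([0.6602, 0.3595])), ([332.2, 240.6], 0.64, array([0.4921, 0.1334]))]
s cradle_seat [([415.8, 236.8], 0.88, array([0.3246, 0.3206])), ([309.1, 234.2], 0.81, array([0.5099, 0.0629]))]
t roller [([249.2, 225.8], 0.89, array([0.5057, 0.0465])), ([106.9, 122.4], 0.58, array([0.7644, 0.4063]))]
t roller_gear_end [([114.5, 132.6], 0.85, array([0.7387, 0.3867])), ([287.5, 216.8], 0.67, array([ 0.5287, -0.0496]))]
t roller_plain_end [([96.2, 113.6], 0.7, array([0.7866, 0.4335]))]
t cradle_seat [([247.0, 228.4], 0.85, array([0.4991, 0.052 ])), ([138.8, 305.0], 0.85, array([0.3087, 0.3182]))]
```

carry_out(commands=[[[-0.02, 0, 0], 0, 0.6], [[-0.03, 0, 0], 0, 0.6], [[-0.025, 0, 0], 0, 0.6], [[-0.012, 0, 0], 0, 0.6], [[0, 0, 0], 0, 0.6], [[0, 0, 0], 0, 0.6]])

```text
time: 18.48
tool_pos: [0.5015, 0.0414, 0.199]
tool_rot: [-3.142, -0.0, 1.788]
contact_force: [-0.3, 0.0, 0.3]
opening: 0.0551
grip_force: 0.0
```

Run:
```python
from h import *
np.set_printoptions(precision=4,suppress=True)
s,W=wrist();print(s['time'],s['tool_pos'],s['contact_force'],s['opening'])
for n,p in(('w',W),):
  for nm in('roller','roller_gear_end','roller_plain_end','cradle_seat'):
    print(n,nm,[(r['at'],round(r['p'],2),onz(p,r['at'],.07)[:2]) for r in robot.tip_of(p,nm)[:2]])
print('tcp ground',proj(W,[*s['tool_pos'][:2],.07]))
save(W,'w5')
```

```text
18.475 [0.5015 0.0414 0.199 ] [-0.3252  0.0194  0.3255] 0.05511512697357278
w roller [([276.7, 198.4], 0.84, array([0.5027, 0.0461]))]
w roller_gear_end []
w roller_plain_end [([277.4, 74.1], 0.8, array([0.4842, 0.1319]))]
w cradle_seat []
tcp ground [np.float64(273.91210668699017), np.float64(203.99219080116706)]
```

View pics/w5.png

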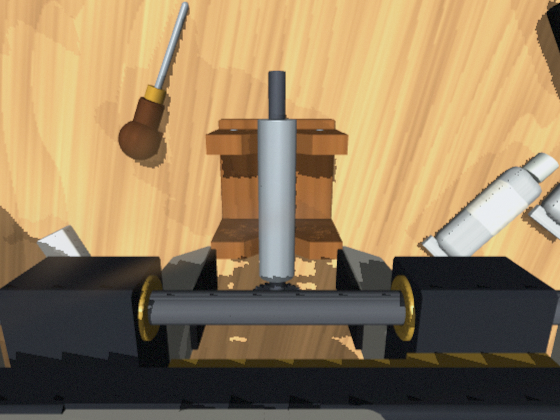

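The wrist picture shows the roller lying in both notches. Its axis is at column 277, the plain tip at row 72, and the barrel ends at rows 120 and 278. I'll work out the axial offset from those.

Run:
```python
from h import *
s=robot.observe();W=robot.read_camera('wrist');W=wrist()[1]
for px,z,sn in(([277,120],.08,60),([277,277],.084,-60),([277,72],.072,92),([277,137],.075,0)):
    print(sn,np.round(totool(s,onz(W,px,z))*1000,1))
```

```text
60 [ 61.8   2.3 119.1]
-60 [-53.5   2.3 115. ]
92 [ 93.2   2.3 127.1]
0 [ 49.9   2.3 124.1]
```

carry_out(commands=[[[-0.001, 0.0005, 0.02], 0, 0.6], [[0, 0, 0.03], 0, 0.6], [[0, 0, 0.03], 0, 0.6], [[0, 0, 0.025], 0, 0.6], [[0, 0, 0.015], 0, 0.6], [[0, 0, 0.005], 0, 0.6], [[0, 0, 0], 0, 0.45], [[0, 0, 0], 0, 0.35], [[0, 0, 0], 0, 0.3], [[0, 0, 0], 0, 0.2], [[0, 0, 0], 0, 0.2], [[0, 0, 0], 0, 0.2]], newtons=10)

```text
time: 20.32
tool_pos: [0.5021, 0.0397, 0.0745]
tool_rot: [-3.141, 0.0, 1.788]
contact_force: [-3.5, -0.8, 7.3]
opening: 0.0275
grip_force: 10.0
```

carry_out(commands=[[[0, 0, 0], 0, 0.15], [[0, 0, 0], 0, 0.15], [[0, 0, -0.004], 0, 0.15], [[0, 0, -0.012], 0, 0.15], [[0, 0, -0.022], 0, 0.15], [[0, 0, -0.03], 0, 0.15], [[0, 0, -0.03], 0, 0.15], [[0, 0, -0.03], 0, 0.15], [[0, 0, -0.022], 0, 0.15], [[0, 0, -0.01], 0, 0.15], [[0, 0, 0], 0, 0.15]], newtons=45)

```text
time: 21.7
tool_pos: [0.5025, 0.0399, 0.2343]
tool_rot: [3.141, 0.0, 1.788]
contact_force: [-0.2, -0.4, -5.1]
opening: 0.0271
grip_force: 45.0
```

carry_out(commands=[[[-0.01, -0.002, -0.002], 0, 0.15], [[-0.02, -0.0038, -0.003], 0, 0.15], [[-0.0298, -0.0058, 0], 0, 0.15], [[-0.0298, -0.0058, 0], 0, 0.15], [[-0.0298, -0.0058, 0], 0, 0.15], [[-0.0298, -0.0058, 0], 0, 0.15], [[-0.0298, -0.0058, 0], 0, 0.15], [[-0.0298, -0.0058, 0], 0, 0.15], [[-0.0298, -0.0058, 0], 0, 0.15], [[-0.0298, -0.0058, 0], 0, 0.15], [[-0.0298, -0.0058, 0], 0, 0.15], [[-0.0298, -0.0058, 0], 0, 0.15], [[-0.02, -0.0035, 0], 0, 0.15], [[-0.01, -0.0017, 0], 0, 0.15], [[0, 0, 0], 0.107, 0.15], [[0, 0, 0], 0.107, 0.15], [[0, 0, 0], 0.107, 0.15], [[0, 0, 0], 0.106, 0.15], [[0, 0, 0], 0, 0.15], [[0, 0, 0], 0, 0.15]])

```text
time: 24.2
tool_pos: [0.5122, -0.3242, 0.2389]
tool_rot: [-3.141, -0.0, 1.363]
contact_force: [-0.6, 0.8, -4.6]
opening: 0.0269
grip_force: 45.0
```

Run:
```python
from h import *
np.set_printoptions(precision=4,suppress=True)
s,W=wrist();print(s['time'],s['tool_pos'],s['tool_rot'],s['contact_force'],s['opening'])
save(W,'w6')
for nm,z in(('roller',.23),('roller_gear_end',.23),('roller_plain_end',.23),('press_seat',.135),('press_gear_side',.08)):
    print(nm,[(r['at'],round(r['p'],2),totool(s,onz(W,r['at'],z))) for r in robot.tip_of(W,nm)[:2]])
```

```text
24.2 [ 0.5122 -0.3242  0.2389] [-3.1415 -0.0003  1.3633] [-0.5732  0.8336 -4.6365] 0.026946472971372957
roller [([277.7, 270.0], 0.82, array([0.0033, 0.0021, 0.0089]))]
roller_gear_end []
roller_plain_end [([277.5, 38.7], 0.78, array([0.0971, 0.002 , 0.009 ])), ([451.5, 192.5], 0.33, array([0.0383, 0.0742, 0.0089]))]
press_seat []
press_gear_side []
```

View pics/w6.png

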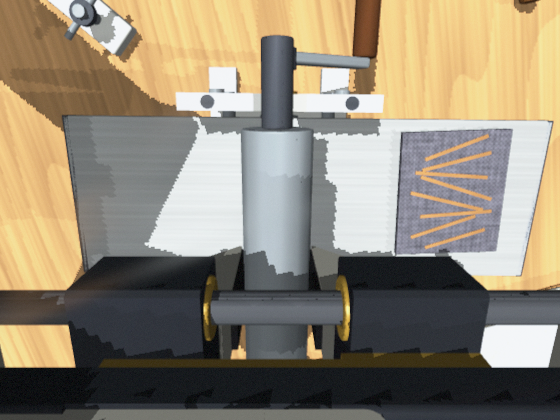

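The wrist view shows the +y frame's top strip at rows 93–111, columns 176–383, with bolts at (207,102) and (352,103). The plain shaft spans columns 262–294 and the barrel's plain end is at row 129. The axis looks nearly over the slot. I'll measure it numerically.

Run:
```python
from h import *
np.set_printoptions(precision=2,suppress=True)
s,W=wrist();g=cv2.cvtColor(W['pixels'],cv2.COLOR_RGB2GRAY).astype(int)
im=W['pixels'].astype(int);white=(im.min(2)>175)&(im.max(2)-im.min(2)<25)
for c in(182,190,198,242,250,300,308,316,360,368,376):
    col=white[85:120,c];r=np.where(col)[0]+85;print(c,r.min() if len(r) else None,r.max() if len(r) else None,end=' | ')
print()
for r in(98,102,106): 
    k=np.where(white[r,160:400])[0]+160;print(r,k.min(),k.max())
bl=[]
for x0,x1 in((198,218),(342,362)):
    sub=g[94:110,x0:x1];w=np.clip(110-sub,0,None);bl.append([(w*np.arange(x0,x1)).sum()/w.sum(),(w*np.arange(94,110)[:,None]).sum()/w.sum()])
print('bolts',bl,[totool(s,onz(W,b,.155))*1000 for b in bl])
for r in(50,60,150,200):
    d=np.gradient(g[r,230:330].astype(float));print('row',r,230+d[:45].argmax(),230+d[:45].argmin(),275+d[45:].argmax(),275+d[45:].argmin())
d=np.gradient(g[100:150,270].astype(float));print('barrel end row',100+np.argsort(-abs(d))[:3])
for q,z in(([279,93.5],.155),([279,111],.155),([278,129],.245),([278,38],.235),([278,38],.24)): print(q,z,totool(s,onz(W,q,z))*1000)
```

```text
182 92 109 | 190 92 109 | 198 92 119 | 242 93 110 | 250 93 110 | 300 94 110 | 308 93 111 | 316 93 111 | 360 93 111 | 368 94 111 | 376 94 111 | 
98 176 382
102 176 382
106 176 382
bolts [[np.float64(208.13636363636363), np.float64(101.95454545454545)], [np.float64(351.4496732026144), np.float64(102.11960784313726)]] [array([ 74.47, -38.03,  84.01]), array([74.36, 45.33, 84.01])]
row 50 262 260 296 292
row 60 262 260 296 291
row 150 245 241 327 310
row 200 244 242 311 309
barrel end row [131 130 132]
[279, 93.5] 0.155 [79.17  3.17 84.01]
[279, 111] 0.155 [69.37  3.19 84.01]
[278, 129] 0.245 [65.2   2.12 -5.99]
[278, 38] 0.235 [96.57  2.14  4.01]
[278, 38] 0.24 [95.81  2.11 -0.99]
```

carry_out(commands=[[[0, 0.0007, 0.008], 0.006, 0.15], [[0, 0, 0.014], 0, 0.15], [[0, 0, 0.014], 0, 0.15], [[0, 0, 0.008], 0, 0.15], [[0, 0, 0], 0, 0.15], [[0, 0, 0], 0, 0.15]])

```text
time: 25.3
tool_pos: [0.5131, -0.3249, 0.1954]
tool_rot: [3.141, 0.0, 1.355]
contact_force: [-0.0, -0.6, -3.9]
opening: 0.027
grip_force: 45.0
```

Run:
```python
from h import *
np.set_printoptions(precision=2,suppress=True)
s,W=wrist();im=W['pixels'].astype(int);g=im.sum(2)/3;save(W,'w7');print(s['tool_pos']*1000 if hasattr(s['tool_pos'],'shape') else s['tool_pos'],s['tool_rot'],s['contact_force'])
z=s['tool_pos'][2];ax=z-.0045
e0=[round(c) for c in (proj(W,[*(np.array(s['tool_pos'])+0)[:2],.155]))]
R=Ro.from_euler('xyz',s['tool_rot']).as_matrix()
def px(t): return np.array(proj(W,R@np.array(t)+s['tool_pos']))
zf=z-.155
for n,t in(('frame in',[.0694,-.03,zf]),('frame out',[.0792,-.03,zf]),('left',[.0745,-.057,zf]),('right',[.0745,.063,zf]),('barrel',[.0645,0,-.0095]),('tip',[.0967,0,.0045])): print(n,px(t))
def edges(v,o,k=4,th=18):
    d=np.gradient(v);i=[j for j in range(1,len(v)-1) if abs(d[j])>th and abs(d[j])>=abs(d[j-1]) and abs(d[j])>abs(d[j+1])];return [(o+j,int(d[j])) for j in i]
for c in(190,215,235,325,345,365): print('col',c,edges(g[50:150,c],50))
for r in(90,96,102): print('row',r,edges(g[r,130:430],130))
for c in(265,270,276): print('shaftcol',c,edges(g[5:170,c],5,th=12))
```

```text
[ 513.07 -324.95  195.38] [3.14 0.   1.35] [-0.03 -0.57 -3.92]
frame in [209.56 113.14]
frame out [208.52  91.43]
left [151.45 101.94]
right [407.23 101.87]
barrel [271.98 131.79]
tip [272.07  37.85]
col 190 [(89, 26), (93, -59), (109, 60), (113, -52)]
col 215 [(112, -72), (120, 18), (138, 50)]
col 235 [(89, 25), (112, -50), (118, -20), (137, 52)]
col 325 [(56, -28), (59, 71), (112, -60), (136, 51)]
col 345 [(57, -27), (61, 67), (84, -42), (90, 34), (112, -54), (140, 43)]
col 365 [(58, -26), (90, 62), (93, -64), (110, 63), (112, -31), (119, -37), (139, 52)]
row 90 [(149, 40), (260, -48), (293, 29), (298, 30), (308, 31)]
row 96 [(137, 31), (140, 19), (151, 43), (179, -63), (193, 55), (243, -19), (261, -59), (293, 40), (309, 53), (360, -71), (374, 60), (406, -20)]
row 102 [(144, 42), (153, 34), (156, -22), (158, 30), (178, -67), (195, 66), (261, -59), (293, 40), (308, 43), (358, -71), (375, 72), (405, -21)]
shaftcol 265 [(34, -38), (131, 53)]
shaftcol 270 [(33, -40), (131, 59)]
shaftcol 276 [(33, -37), (128, -13), (131, 63)]
```

carry_out(commands=[[[0.0008, 0.0003, 0.004], 0, 0.15], [[0, 0, 0.006], 0, 0.15], [[0, 0, 0.006], 0, 0.15], [[0, 0, 0.005], 0, 0.15], [[0, 0, 0.005], 0, 0.15], [[0, 0, 0.004], 0, 0.15], [[0, 0, 0], 0, 0.15]])

```text
time: 26.22
tool_pos: [0.5131, -0.3239, 0.1646]
tool_rot: [-3.141, -0.0, 1.355]
contact_force: [-0.2, -0.2, -4.9]
opening: 0.0267
grip_force: 45.0
```

No contact so far and the barrel ends are already between the frames. Continuing slowly.

carry_out(commands=[[[0, 0, 0.004], 0, 0.15], [[0, 0, 0.004], 0, 0.15], [[0, 0, 0.003], 0, 0.15], [[0, 0, 0.003], 0, 0.15], [[0, 0, 0.002], 0, 0.15], [[0, 0, 0], 0, 0.15]])

```text
time: 26.98
tool_pos: [0.5132, -0.324, 0.1488]
tool_rot: [-3.141, -0.0, 1.355]
contact_force: [0.0, 0.2, -4.6]
opening: 0.0271
grip_force: 45.0
```

carry_out(commands=[[[0, 0, 0.002], 0, 0.15], [[0, 0, 0.002], 0, 0.15], [[0, 0, 0.002], 0, 0.15], [[0, 0, 0.0015], 0, 0.15], [[0, 0, 0.0005], 0, 0.15], [[0, 0, 0], 0, 0.15]])

```text
time: 27.72
tool_pos: [0.5133, -0.324, 0.141]
tool_rot: [3.142, -0.0, 1.355]
contact_force: [-1.0, 0.2, -4.7]
opening: 0.027
grip_force: 45.0
```

carry_out(commands=[[[0, 0, 0.0005], 0, 0.15], [[0, 0, 0.0005], 0, 0.15], [[0, 0, 0.0005], 0, 0.15], [[0, 0, 0], 0, 0.15]])

```text
time: 28.22
tool_pos: [0.5134, -0.3241, 0.1398]
tool_rot: [3.141, 0.0, 1.355]
contact_force: [-1.0, 0.1, -1.6]
opening: 0.0269
grip_force: 45.0
```

carry_out(commands=[[[0, 0, 0.0005], 0, 0.15], [[0, 0, 0.0005], 0, 0.15], [[0, 0, 0], 0, 0.15], [[0, 0, 0], 0, 0.15]])

```text
time: 28.72
tool_pos: [0.5134, -0.3241, 0.1397]
tool_rot: [3.141, 0.0, 1.355]
contact_force: [-3.5, 2.1, 6.6]
opening: 0.0269
grip_force: 45.0
```

carry_out(commands=[[[0, 0, 0], 0, 0.2], [[0, 0, 0], 0, 0.2], [[0, 0, 0], 0, 0.33], [[0, 0, 0], 0, 0.36], [[0, 0, 0], 0, 0.4], [[0, 0, 0], 0, 0.45], [[0, 0, 0], 0, 0.5], [[0, 0, 0], 0, 0.5]], newtons=5)

```text
time: 29.72
tool_pos: [0.5133, -0.324, 0.1385]
tool_rot: [3.142, -0.0, 1.355]
contact_force: [-0.2, 0.0, 0.4]
opening: 0.0457
grip_force: 0.0
```

carry_out(commands=[[[0, 0, -0.005], 0, 0.5], [[0, 0, -0.015], 0, 0.5], [[0, 0, -0.03], 0, 0.5], [[0, 0, -0.03], 0, 0.5], [[0, 0, -0.02], 0, 0.5], [[0, 0, 0], 0, 0.5]])

```text
time: 30.48
tool_pos: [0.514, -0.3246, 0.2412]
tool_rot: [3.137, 0.002, 1.355]
contact_force: [-0.3, -0.5, -1.0]
opening: 0.0461
grip_force: 0.0
```

Run:
```python
from h import *
np.set_printoptions(precision=2,suppress=True)
s,W=wrist();g=W['pixels'].astype(int).sum(2)/3;save(W,'w8');print(s['time'],np.array(s['tool_pos'])*1000,s['contact_force'],s['opening'])
for nm,z in(('roller',.135),('roller_gear_end',.135),('roller_plain_end',.135)):
    print(nm,[(r['at'],round(r['p'],2),totool(s,onz(W,r['at'],z))*1000) for r in robot.tip_of(W,nm)[:2]])
S=robot.read_camera('scene')
for nm in('roller','roller_gear_end','roller_plain_end','press_gear_side'): print(nm,[(r['at'],round(r['p'],2),onz(S,r['at'],.135)[:2]*1000) for r in robot.tip_of(S,nm)[:3]])
def edges(v,o,th=15):
    d=np.gradient(v);return [(o+j,int(d[j])) for j in range(1,len(v)-1) if abs(d[j])>th and abs(d[j])>=abs(d[j-1]) and abs(d[j])>abs(d[j+1])]
for c in(200,220,262,268,274,280,286,340): print(c,edges(g[40:200,c],40))
for r in(90,100,108,140,170): print('r',r,edges(g[r,150:400],150))
```

```text
30.475 [ 514.03 -324.61  241.23] [-0.27 -0.54 -0.96] 0.04609305401948118
roller [([276.3, 205.5], 0.8, array([  5.83,   1.62, 106.22]))]
roller_gear_end [([272.8, 328.9], 0.87, array([-91.72,  -1.07, 106.43]))]
roller_plain_end [([276.0, 65.2], 0.65, array([ 96.47,   1.45, 106.02])), ([273.9, 326.0], 0.65, array([-89.2 ,  -0.22, 106.42]))]
roller [([366.6, 337.3], 0.94, array([785.61, 406.76])), ([210.2, 177.0], 0.67, array([ 535.78, -314.76]))]
roller_gear_end [([361.9, 357.6], 0.83, array([838.01, 425.15])), ([197.3, 161.3], 0.63, array([ 492.79, -417.76])), ([204.1, 277.3], 0.33, array([873.47,  -6.94]))]
roller_plain_end [([372.6, 310.5], 0.94, array([709.74, 379.65])), ([231.1, 189.2], 0.77, array([ 545.52, -214.19])), ([267.7, 280.4], 0.39, array([784.08, 125.64]))]
press_gear_side [([203.6, 174.6], 0.68, array([ 538.79, -341.84])), ([336.7, 235.9], 0.31, array([533.66, 169.5 ]))]
200 [(92, 24), (95, -56), (108, 58), (111, -26), (116, -39), (125, 41)]
220 [(67, 20), (89, -23), (93, 39), (111, -64), (133, 53)]
262 [(46, -46), (67, -15), (69, 61), (90, -17), (114, -27), (117, 44)
[... 233 characters left out ...]
, (93, 32), (100, -51), (104, 54), (111, -50), (116, -16), (132, 52)]
r 90 [(212, -16), (217, -17), (220, 67), (232, -82), (236, 41), (265, -52), (284, 44), (292, 15), (315, -19), (317, 34), (322, -35), (328, -15), (331, 16), (343, -24), (345, 26), (347, -30), (368, 26)]
r 100 [(153, 40), (171, 27), (196, -57), (209, 65), (248, -21), (262, -43), (265, -45), (285, 62), (288, 15), (340, -69), (353, 62), (377, -23)]
r 108 [(172, 73), (200, -32), (206, 35), (248, -21), (262, -43), (265, -43), (284, 44), (287, 47), (342, -43), (349, 44), (376, -23)]
r 140 [(188, 26), (190, 26), (253, -41), (296, 17), (300, 42), (395, -61), (397, 30)]
r 170 [(175, 52), (254, -41), (296, 19), (300, 54), (393, -74)]
```

Run:
```python
from h import *
s=robot.observe();print(s['tool_pos'],s['contact_force']);print(robot.hand_in())
```

```text
[ 0.51318648 -0.32393764  0.23795123] [-0.25629293  0.60083244  0.19723278]
the job is handed in; nothing more can be done
None
```

The job is handed in at about 30.5 s. By force, height and camera measurements, the top roller is fully home in both press slots with its gear on the lower gear's side, after being laid in the V-block and regripped across the barrel. No verdict came back.

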